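# Set and feel the end float of a label-roll spindle

## Robot

A 7-joint arm with a two-finger parallel gripper is mounted at the origin on the work surface. World frame = base frame: x ahead of the robot, y to its left, z up, the work surface at z = 0. Lengths are in m, angles in rad, forces in N, time in s.
With the tool pointing down it reaches from about 0.35 to 0.9 m from the base axis. Payload 7.2 kg.
Tool frame: the origin (TCP) lies at the very end of the fingers, on their centre line; the grasp point (between the pads) lies env.grasp_offset behind it (env.grasp_offset is the distance from the TCP to the grasp point, in m); z points along the fingers, y is the direction in which the jaws open and shut (so a half turn about z gives the same grasp; the last joint's range is limited). The gripper opens to 85 mm and grips with 20 to 120 N. Pads are 22 mm wide; open, the fingers measure 114 mm over their backs; the gripper's body (76 mm by 85 mm) begins 54 mm behind the grasp point. The pads swing forward as they close: fully open they stand 13 mm farther back than shut.
Start: joints at [-1.292, 0.411, -0.013, 1.596, 0.006, 1.134, -0.082], TCP at [0.212, 0.588, 0.231] pointing down, gripper open.
Joint ranges: [-2.95, 2.95], [-0.29, 1.99], [-1.47, 1.44], [0.14, 2.54], [-1.03, 4.17], [0.13, 1.85], [-2.86, 2.86]. Speed limits (rad/s): [2.39, 2.39, 3.01, 3.01, 3.14, 3.14, 3.14].

## Interface

Orientations are given as a unit quaternion [x, y, z, w].
In Python, from cell import env gives the robot as it stands. The module is installed in compiled form; this text tells all that it offers.
- The arm moves only by the shell command python3 -m jog 'ROWS' [OPENING]. ROWS is a JSON object of lists of equal length, an entry for each row: "slide": the shift along the world's x, y, z in m, a list of three; "rot": the turn, a rotation vector about the world's x, y, z in degrees, a list of three. In form: {"slide": [[dx, dy, dz], ...], "rot": [[wx, wy, wz], ...]}. A call has exactly 8 rows; each row is the pose to reach, as a shift and turn from the pose commanded when the call began; what a row does not reach only later rows make up. A row lasts 1/8 s, in which the tool goes at most 62.5 mm and 10.7 degrees, less where a joint would pass 70% of its speed; a pose out of reach is approached as far as the arm can. A call with a gripper value outside its range is refused whole. OPENING is the finger opening in m, from 0 to 0.0854, set as the call begins (- or left out, the last holds). The fingers move at their own pace and stop on an object; the grip force is fixed at half the most. Time passes only in rows, so rows that repeat a pose let the fingers close, or fill a call up. It gives the time, the measured TCP pose, the force and the opening at its end, in the units of the state.
- env.get_state(): the state, without advancing time (a new reading comes with each control period).
- env.capture(name): name is "side" or "top"; returns the picture (400x640x3 uint8, red, green, blue); there is no depth.
- env.get_calibration(name): a dict with "vertical_fov" (degrees; the focal length in pixels is half the picture's height over the tangent of half this angle, whatever the lens; pixels are square), "cx", "cy" (the principal point, pixels), "R" (3x3) and "t" (3): a world point X has camera coordinates R X + t. Camera axes: x right, y down, z forward; pixel columns grow to the right and rows downward; lengths in m; the calibration is good to about 2 mm. A picture is of the moment at which its call begins. get_calibration takes no time and is no camera call.
- env.finish_job(): hands the job in, once; it reports no verdict.
The state is a dict: "time": time; "qpos": joint angles; "joint_vel": joint speeds; "joint_torque": joint torques, N m; "eef_pos": TCP position; "tcp_rot": TCP orientation; "force": force on the tool from outside, world axes, zero at the start; "torque": the same for the moment, N m; "opening": opening from 0.0 (shut) to 1.0 (fully open).
Only numpy, scipy, OpenCV 4.12 (cv2) and the standard library are available. Lean on these libraries where they do the work, as an engineer would, in place of code of your own. Each camera call takes 0.05 s, during which the arm holds its last target. There are 200 camera calls.

## Task

The label roll on the unwinder has too much side play. Slide the carriage with the orange lug in until the spindle has about 3 mm of end float left and let go of it; then take the black knob, push the spindle in until you feel it rest lightly on its inner stop, pull it out until you feel it rest lightly on its outer stop, and let go. Feel the stops gently, never forcing the spindle against them or shoving the carriage back, and leave the other things on the desk where they are.

Things in the scene. Friction and masses are not known exactly. Their poses are not given: they have to be found in the camera images.
- stand: the label-roll unwinder, screwed down: grey base plate 130 x 330 mm with rail, fixed upright, sliding carriage, and a spindle with a white label roll 90 mm in diameter, 80 mm wide. Origin on the desk under the spindle axis, which runs along its y axis at x = 0, 85 mm up; +y is 'out', towards the knob, -y is 'in', towards the carriage; z up.
- bush (a point): centre of the inner face of the brass bush in the fixed upright (12 mm thick, 113 mm high), on the spindle axis at y = 75 mm of the stand: the outer stop. The spindle is fully out when the dark steel collar on it lies against this face.
- knob (a point): centre of the black hand knob on the spindle's outer end, beyond the fixed upright: 40 mm in diameter, 24 mm long along the spindle, 85 mm above the desk. A bare 12 mm rod joins it through the upright: 52 mm of rod shows when fully out, never less than 23 mm. The whole spindle moves with it.
- spindle (a joint): axial slide of the spindle, m: 0 fully out, growing as it is pushed in; about 1.5 N of friction. Its travel between the outer stop and the inner stop is the end float: 12 to 29 mm at first, about 3 mm wanted. Each stop gives about 0.2 mm under a light load.
- barrel (a point): centre of the mouth of the blind bearing barrel on the carriage (38 mm in diameter, 52 mm long, top 104 mm up), which takes the spindle's inner end. The inner stop is a nylon pad down in it, 38 to 46 mm behind the mouth: it cannot be seen and differs from stand to stand. Either stop is damaged by more than 20 N.
- carriage (a joint): slide of the carriage along the rail, m: 0 farthest from the roll, growing towards the roll and knob (+y of the stand), at most 0.045; each millimetre takes a millimetre off the end float. Only about 11 N of rail friction holds it: pressing the spindle on the inner stop harder than that shoves the carriage back.
- lug_top (a point): top centre of the orange grip lug at the outer (-y) end of the carriage, 105 mm behind the barrel's mouth: an upright plate 12 mm thick along y, 34 mm wide along x, standing 60 mm above the carriage, its top 98 mm above the desk; 47 mm free between it and the barrel.
- screwdriver: bystander: red-handled screwdriver 170 mm long lying beside the stand
- tape_measure: bystander: yellow tape measure 62 x 34 x 60 mm beside the stand
- stapler: bystander: black stapler 140 x 36 x 50 mm
- mug: bystander: white mug, 82 mm wide, 95 mm high
- spare_roll: bystander: spare label roll standing on end, 90 mm wide, 80 mm high
- calculator: bystander: grey desk calculator 150 x 95 x 16 mm
- label_box: bystander: cardboard carton, 100 x 100 x 95 mm

How it is judged:
By the outcome, as a careful person would: the job done as asked, in the order asked, and still so for the second after the job is handed in, with the robot touching nothing.
It also fails if it takes over 72 s, if anything falls off the work surface, if the arm or the gripper's body presses on something with over 40 N, if the wrist force passes 120 N, or if a joint passes its speed limit or range.

## Working session

There is one attempt and no reset: what is moved stays moved. The work goes in short steps, Python scripts to look and compute and a shell command to move; the robot and the scene stay as the last step left them, time stands still between calls to the robot, and variables do not carry over. Pictures are saved under pics/ and viewed, about 8 in all and at most 12, crops included, and the job is handed in when it is done.

```bash
mkdir -p pics; python3 - <<'E'
from cell import env
import cv2
for n in("top","side"):
    cv2.imwrite(f"pics/{n}0.png",env.capture(n)[:,:,::-1]); c=env.get_calibration(n); print(n,c)
s=env.get_state(); print(s, env.grasp_offset)
E
```

```text
top {'vertical_fov': 48.42577228091615, 'cx': 314.08846391696363, 'cy': 187.7688429135946, 'R': array([[ 1.96193897e-02, -9.99806646e-01,  1.32305348e-03],
       [-9.94743654e-01, -1.96530209e-02, -1.00492893e-01],
       [ 1.00499464e-01,  6.55510171e-04, -9.94936896e-01]]), 't': array([-0.04342205,  0.52493885,  1.11720945])}
side {'vertical_fov': 48.94636233329615, 'cx': 320.3194564397991, 'cy': 193.33774316446744, 'R': array([[ 0.77481739, -0.63186492, -0.02011803],
       [-0.32425369, -0.36989162, -0.87065477],
       [ 0.54269471,  0.6811218 , -0.491483  ]]), 't': array([-0.41604587,  0.25763611,  1.10988496])}
{'time': 0.1, 'qpos': array([-1.2922072 ,  0.41180383, -0.01272528,  1.59696014,  0.00557191,
        1.13430106, -0.08220063]), 'joint_vel': array([ 1.83848335e-03, -1.64185560e-03,  5.78172677e-04, -1.22218630e-03,
       -2.85136147e-03, -9.93490717e-05,  2.61594117e-04]), 'joint_torque': array([ 2.45746793e-03, -6.01829481e+01,  6.84330985e-01, -3.00093699e+01,
        1.40407783e-02,  6.42288651e-03,  1.31057791e-07]), 'eef_pos': array([0.21229292, 0.58736544, 0.23054719]), 'tcp_rot': array([ 1.72515214e-01,  9.85006591e-01, -7.13167650e-04, -8.89366606e-05]), 'force': array([ 0.00343627, -0.36582525,  0.6535783 ]), 'torque': array([-0.04087958, -0.00369287,  0.02891589]), 'opening': 0.9966768193803387} 0.0187
```

View pics/top0.png

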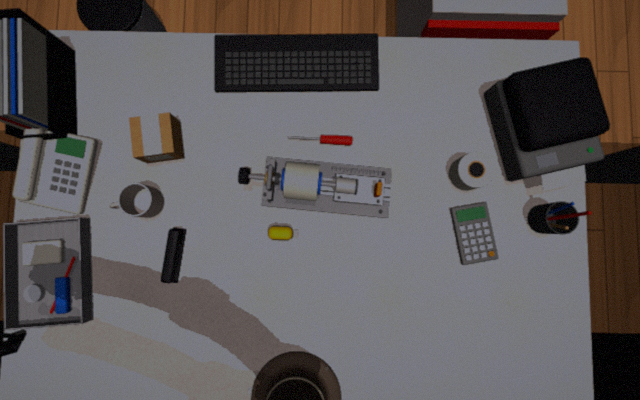

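View pics/side0.png

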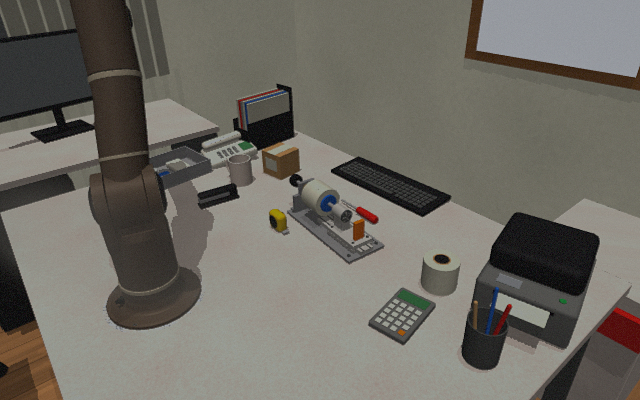

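Top view: stand with knob at (245,175), roll (302,181), barrel (346,186), orange lug (378,188). Side view: knob (296,181), lug (359,230). I'll zoom in on both in one picture.

```bash
python3 - <<'E'
import cv2,numpy as np
a=cv2.imread("pics/top0.png")[145:225,230:400]; b=cv2.imread("pics/side0.png")[165:265,275:395]
a=cv2.resize(a,None,fx=4.7,fy=4.7,interpolation=cv2.INTER_CUBIC)
cv2.imwrite("pics/ctop0.png",np.clip(a*1.5,0,255).astype(np.uint8))
cv2.imwrite("pics/cside0.png",np.clip(cv2.resize(b,None,fx=5.5,fy=5.5,interpolation=cv2.INTER_CUBIC)*1.5,0,255).astype(np.uint8))
E
```

```text
(no output)
```

View pics/ctop0.png

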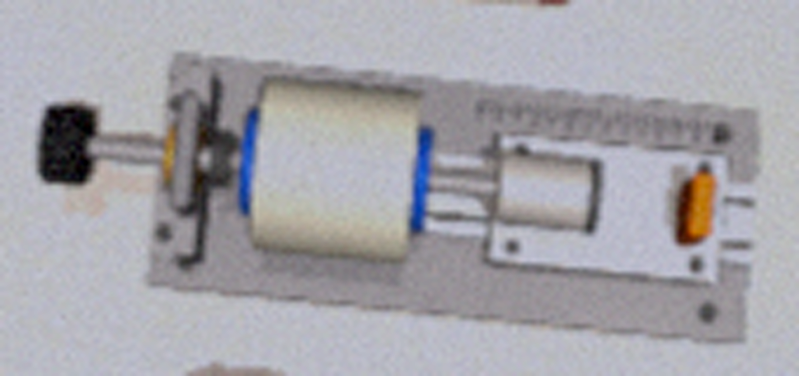

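View pics/cside0.png

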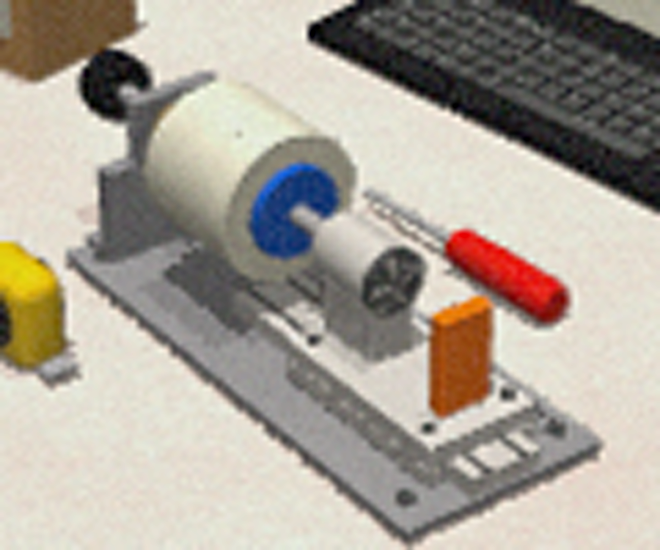

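Top crop: knob silhouette spans x 40–97, y 105–182 (crop); lug top is about (704,205); plate corners are (175,55), (758,110), (745,340) and (150,285). Part of the rod shows, so the spindle is partly in. In the side crop, the knob is at about (115,85) and the lug top at about (462,310).

```bash
cat > h.py <<'E'
from cell import env
import numpy as np
def px2w(n,u,v,z):
    c=env.get_calibration(n); f=200/np.tan(np.radians(c["vertical_fov"]/2))
    R,t=np.array(c["R"]),np.array(c["t"])
    d=R.T@np.array([(u-c["cx"])/f,(v-c["cy"])/f,1]); o=-R.T@t
    return o+d*(z-o[2])/d[2]
def T(u,v,z): return px2w("top",230+u/4.7,145+v/4.7,z)
def S(u,v,z): return px2w("side",275+u/5.5,165+v/5.5,z)
E
python3 - <<'E'
from h import *
np.set_printoptions(precision=4,suppress=True)
C=[T(u,v,.008) for u,v in((175,55),(758,110),(745,340),(150,285))]
for c in C: print("corner",c[:2])
for i in range(4): print(np.linalg.norm(C[i]-C[i-1]))
e=(C[0]-C[1])/np.linalg.norm(C[0]-C[1])+(C[3]-C[2])/np.linalg.norm(C[3]-C[2]); y=e/np.linalg.norm(e); x=np.array([y[1],-y[0],0]); m=np.mean(C,0)
print("y axis",y,"yaw deg",np.degrees(np.arctan2(-y[0],y[1])),"centre",m)
P=dict(knob=T(68,143,.088),knobS=S(115,85,.085),lug=T(704,206,.098),lugS=S(462,311,.098),upr=T(187,150,.113),mouth=T(500,183,.098),knobin=T(97,143,.09),uprout=T(175,150,.113),rollL=T(255,165,.1),rollR=T(418,175,.1))
for k,p in P.items(): print(k,p,"rel x,y",(p-m)@x,(p-m)@y)
s=env.get_state();print(s["eef_pos"])
E
```

```text
corner [0.6073 0.0918]
corner [ 0.5826 -0.2347]
corner [ 0.4542 -0.2278]
corner [0.4781 0.1018]
0.12950804477491829
0.32741759304802825
0.12861503784817827
0.33039954766524493
y axis [0.0738 0.9973 0.    ] yaw deg -4.232988257721908 centre [ 0.5306 -0.0672  0.008 ]
knob [0.5464 0.1372 0.088 ] rel x,y 0.0006670285964385072 0.20505630087917454
knobS [0.5445 0.1345 0.085 ] rel x,y -0.0010012407618823708 0.20217145117414936
lug [ 0.519  -0.1915  0.098 ] rel x,y -0.002344854144871154 -0.12475907011999868
lugS [ 0.5165 -0.1966  0.098 ] rel x,y -0.004523995146390574 -0.13003641314703568
upr [0.5408 0.0729 0.113 ] rel x,y -9.647784339872436e-05 0.1404507596677966
mouth [ 0.5288 -0.0867  0.098 ] rel x,y -0.0003094087082365667 -0.019568931441845565
knobin [0.5464 0.1219 0.09  ] rel x,y 0.0018437822158729063 0.18976954891280626
uprout [0.5407 0.0789 0.113 ] rel x,y -0.0006651016198919921 0.14650371765152745
rollL [0.5354 0.0391 0.1   ] rel x,y -0.003036264134568136 0.10638373693669818
rollR [ 0.5319 -0.0445  0.1   ] rel x,y -0.00035917591229738877 0.02271554753717831
[0.2123 0.5874 0.2305]
```

```bash
python3 -m jog '{"slide":[[0.02,-0.05,0],[0.04,-0.10,0],[0.06,-0.155,0],[0.08,-0.21,0],[0.10,-0.265,0],[0.12,-0.32,0],[0.14,-0.375,0],[0.16,-0.43,0]],"rot":[[0,0,2],[0,0,4],[0,0,6],[0,0,8],[0,0,10],[0,0,12],[0,0,14],[0,0,15.7]]}' 0.045; python3 -c "
from cell import env;s=env.get_state();print(s['qpos'],s['force'],s['tcp_rot'])"
```

```text
time: 1.1
eef_pos: [0.3727, 0.1559, 0.2313]
tcp_rot: [0.036, 0.999, 0.0, 0.0]
force: [0.8, 1.5, -0.5]
opening: 0.526
[-0.73265111  0.01640672  0.22117266  2.10297878 -0.00440097  1.02226128
  0.98997596] [ 0.80027889  1.52686973 -0.4529016 ] [3.57956826e-02 9.99359111e-01 1.57719608e-04 1.08682114e-04]
```

```bash
python3 -m jog '{"slide":[[0.022,-0.053,0],[0.044,-0.106,0],[0.066,-0.159,0],[0.088,-0.212,0],[0.11,-0.265,0],[0.132,-0.318,0],[0.146,-0.35,-0.03],[0.146,-0.35,-0.06]],"rot":[[0,0,0],[0,0,0],[0,0,0],[0,0,0],[0,0,0],[0,0,0],[0,0,0],[0,0,0]]}' 0.045; python3 - <<'E'
from cell import env
import cv2,numpy as np
a=env.capture("top")[130:250,280:440,::-1];b=env.capture("side")[130:270,270:410,::-1]
s=env.get_state();print(s['eef_pos'],s['force'],s['qpos'])
r=lambda i,k:np.clip(cv2.resize(i,None,fx=k,fy=k,interpolation=2)*1.4,0,255).astype(np.uint8)
cv2.imwrite("pics/p5.png",np.hstack([cv2.resize(r(a,3),(480,360)),cv2.resize(r(b,2.5),(310,360))]))
E
```

```text
time: 2.1
eef_pos: [0.5187, -0.1955, 0.1703]
tcp_rot: [0.038, 0.999, -0.001, 0.0]
force: [-0.0, 0.4, -1.4]
opening: 0.528
[ 0.51623736 -0.19199032  0.16806737] [-0.68171621  1.40498725 -0.05998413] [-0.15496777  0.38521851  0.54651213  1.8734424  -0.23989982  0.95484196
  1.99693701]
```

View pics/p5.png

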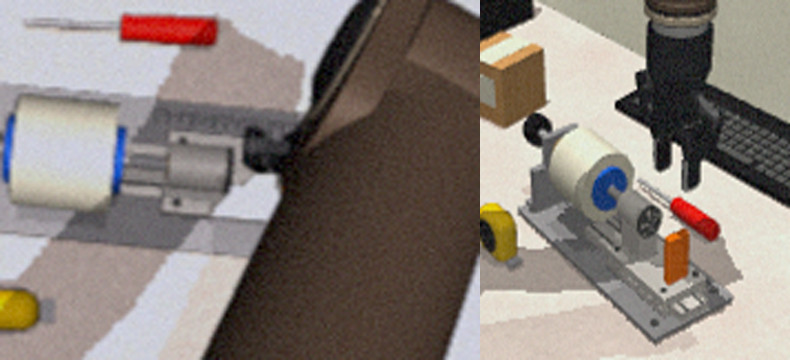

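Picture 5: the open fingers straddle the lug line (side half: fingertips about (660,170) and (690,188), lug top about (677,235)). Clear to descend.

```bash
python3 -m jog '{"slide":[[0,0,-0.02],[0,0,-0.04],[0,0,-0.06],[0,0,-0.08],[0,0,-0.09],[0,0,-0.1],[0,0,-0.102],[0,0,-0.102]],"rot":[[0,0,0],[0,0,0],[0,0,0],[0,0,0],[0,0,0],[0,0,0],[0,0,0],[0,0,0]]}'; python3 -m jog '{"slide":[[0,0,0],[0,0,0],[0,0,0],[0,0,0],[0,0,0],[0,0,0],[0,0,0],[0,0,0]],"rot":[[0,0,0],[0,0,0],[0,0,0],[0,0,0],[0,0,0],[0,0,0],[0,0,0],[0,0,0]]}' 0.0; python3 - <<'E'
from cell import env
import cv2,numpy as np
b=np.mean([env.capture("side") for _ in range(6)],0).astype(np.uint8)[:,:,::-1];t=np.mean([env.capture("top") for _ in range(4)],0).astype(np.uint8)[:,:,::-1]
np.savez("ref.npz",b=b,t=t)
s=env.get_state();print(s['time'],s['eef_pos'],s['force'],s['opening'])
E
```

```text
time: 3.2
eef_pos: [0.5187, -0.1923, 0.0696]
tcp_rot: [0.036, 0.999, -0.0, 0.0]
force: [0.0, -0.2, -0.6]
opening: 0.526
time: 4.2
eef_pos: [0.5187, -0.192, 0.0698]
tcp_rot: [0.036, 0.999, 0.0, 0.0]
force: [-0.4, 1.1, 6.5]
opening: 0.129
4.7 [ 0.51867841 -0.19197441  0.0698035 ] [-1.34923715  1.76073135  6.53986034] 0.12776084005748595
```

```bash
cat > meas.py <<'E'
from h import *
import cv2
r=np.load("ref.npz")
b=np.mean([env.capture("side") for _ in range(3)],0).astype(np.uint8)[:,:,::-1];t=np.mean([env.capture("top") for _ in range(3)],0).astype(np.uint8)[:,:,::-1]
def tr(a,c,x0,x1,y0,y1,m=8):
    k=8; up=lambda i:cv2.resize(i.astype(np.float32),None,fx=k,fy=k,interpolation=cv2.INTER_CUBIC)
    R=cv2.matchTemplate(up(c[y0-m:y1+m,x0-m:x1+m]),up(a[y0:y1,x0:x1]),cv2.TM_CCOEFF_NORMED)
    _,v,_,p=cv2.minMaxLoc(R); return p[0]/k-m,p[1]/k-m,round(v,3)
dt=tr(r["t"],t,235,257,165,187); ds=tr(r["b"],b,286,304,171,189)
q0=px2w("top",244.5,175.4,.088);q1=px2w("top",244.5+dt[0],175.4+dt[1],.088)
p0=px2w("side",295.9,180.5,.085);p1=px2w("side",295.9+ds[0],180.5+ds[1],.085)
y=np.array([.0738,.9973,0]); s=env.get_state()
print("knob moved mm top %.2f side %.2f"%((q1-q0)@y*1e3,(p1-p0)@y*1e3),dt,ds)
print("TCP along y mm %.2f"%((s["eef_pos"]-[.51868,-.19197,.07])@y*1e3),"force",s["force"].round(1),"t",s["time"],"open",s["opening"])
E
python3 -m jog '{"slide":[[0.0001,0.0015,0],[0.0002,0.003,0],[0.0003,0.0045,0],[0.0004,0.006,0],[0.0006,0.0075,0],[0.0007,0.0085,0],[0.0007,0.009,0],[0.0007,0.009,0]],"rot":[[0,0,0],[0,0,0],[0,0,0],[0,0,0],[0,0,0],[0,0,0],[0,0,0],[0,0,0]]}'; python3 meas.py
```

```text
time: 5.7
eef_pos: [0.5191, -0.1872, 0.0699]
tcp_rot: [0.038, 0.999, -0.002, 0.001]
force: [-0.8, -10.5, 1.9]
opening: 0.128
knob moved mm top 0.00 side 0.00 (0.0, 0.0, 0.999) (0.0, 0.0, 0.999)
TCP along y mm 4.85 force [ -0.5 -11.1   3.1] t 6.0 open 0.13012891918984343
```

```bash
python3 -m jog '{"slide":[[0.0001,0.001,0],[0.0001,0.002,0],[0.0002,0.003,0],[0.0003,0.004,0],[0.0003,0.0045,0],[0.0003,0.0045,0],[0.0003,0.0045,0],[0.0003,0.0045,0]],"rot":[[0,0,0],[0,0,0],[0,0,0],[0,0,0],[0,0,0],[0,0,0],[0,0,0],[0,0,0]]}'; python3 meas.py
```

```text
time: 7.0
eef_pos: [0.5194, -0.1831, 0.0699]
tcp_rot: [0.038, 0.999, -0.003, 0.001]
force: [-1.1, -12.3, 1.6]
opening: 0.133
knob moved mm top 0.30 side 0.00 (-0.125, 0.0, 0.998) (0.0, 0.0, 0.996)
TCP along y mm 8.93 force [ -0.4 -11.8   1.8] t 7.3 open 0.1310753473056547
```

```bash
python3 -m jog '{"slide":[[0.0001,0.001,0],[0.0001,0.002,0],[0.0002,0.003,0],[0.0002,0.003,0],[0.0002,0.003,0],[0.0002,0.003,0],[0.0002,0.003,0],[0.0002,0.003,0]],"rot":[[0,0,0],[0,0,0],[0,0,0],[0,0,0],[0,0,0],[0,0,0],[0,0,0],[0,0,0]]}'; python3 meas.py
```

```text
time: 8.3
eef_pos: [0.5197, -0.1801, 0.0699]
tcp_rot: [0.038, 0.999, -0.003, 0.001]
force: [-0.2, -12.1, 2.1]
opening: 0.13
knob moved mm top 3.07 side 1.51 (-1.25, -0.125, 0.992) (-0.375, -0.125, 0.977)
TCP along y mm 11.86 force [ -1.  -11.9   1.9] t 8.6 open 0.12618386079653118
```

```bash
python3 -m jog '{"slide":[[0.0001,0.0005,0],[0.0001,0.001,0],[0.0001,0.001,0],[0.0001,0.001,0],[0.0001,0.001,0],[0,-0.001,0],[-0.0001,-0.003,0],[-0.0001,-0.0034,0]],"rot":[[0,0,0],[0,0,0],[0,0,0],[0,0,0],[0,0,0],[0,0,0],[0,0,0],[0,0,0]]}'; python3 meas.py
```

```text
time: 9.6
eef_pos: [0.5197, -0.1792, 0.0698]
tcp_rot: [0.037, 0.999, 0.0, 0.0]
force: [-1.6, 0.6, 8.4]
opening: 0.13
knob moved mm top 3.98 side 2.51 (-1.625, -0.125, 0.995) (-0.5, -0.25, 0.969)
TCP along y mm 12.78 force [-1.4 -0.2  7.6] t 9.9 open 0.13023938257862808
```

```bash
python3 -m jog '{"slide":[[0,0,0],[0,0,0],[0,0,0],[0,0,0.01],[0,0,0.03],[0,0,0.06],[0,0,0.09],[0,0,0.12]],"rot":[[0,0,0],[0,0,0],[0,0,0],[0,0,0],[0,0,0],[0,0,0],[0,0,0],[0,0,0]]}' 0.04
python3 -m jog '{"slide":[[0.003,0.03,0],[0.006,0.07,0],[0.01,0.11,0],[0.013,0.15,0],[0.016,0.19,0],[0.019,0.23,0],[0.022,0.27,0],[0.026,0.31,0]],"rot":[[0,0,-10],[0,0,-20],[0,0,-30],[0,0,-40],[0,0,-50],[0,0,-60],[0,0,-70],[0,0,-80]]}' 0.065
python3 - <<'E'
from cell import env
s=env.get_state();print(s['eef_pos'],s['qpos'])
import numpy as np
from scipy.spatial.transform import Rotation as R
M=R.from_quat(s['tcp_rot']).as_matrix();print(M,np.degrees(np.arctan2(M[1,1],M[0,1])))
E
```

```text
time: 10.9
eef_pos: [0.5195, -0.1792, 0.191]
tcp_rot: [0.036, 0.999, -0.0, 0.0]
force: [-1.2, -0.1, 0.1]
opening: 0.467
time: 11.9
eef_pos: [0.5456, 0.1322, 0.1901]
tcp_rot: [0.672, 0.74, 0.0, 0.0]
force: [-0.2, -0.4, -0.4]
opening: 0.761
[0.54557541 0.13223885 0.19009906] [-0.92872297  0.42673653  0.80827638  1.84151045 -0.35846706  1.02458398
  0.12057744]
[[-9.58549353e-02  9.95395113e-01  6.33413455e-04]
 [ 9.95395148e-01  9.58545326e-02  6.38290853e-04]
 [ 5.74636045e-04  6.91680009e-04 -9.99999596e-01]] 5.500506706530354
```

```bash
python3 -m jog '{"slide":[[0,0.004,0],[0,0.009,-0.01],[0,0.009,-0.02],[0,0.009,-0.03],[0,0.009,-0.045],[0,0.009,-0.06],[0,0.009,-0.065],[0,0.009,-0.065]],"rot":[[0,0,-5],[0,0,-9.7],[0,0,-9.7],[0,0,-9.7],[0,0,-9.7],[0,0,-9.7],[0,0,-9.7],[0,0,-9.7]]}'; python3 - <<'E'
from cell import env
import cv2,numpy as np
a=env.capture("top")[130:230,200:400,::-1];b=env.capture("side")[120:270,260:400,::-1]
r=lambda i,w,h:np.clip(cv2.resize(i,(w,h),interpolation=2)*1.5,0,255).astype(np.uint8)
b=r(b,560,600);cv2.imwrite("pics/p6.png",b); cv2.imwrite("pics/p7.png",r(a,800,400))
E
```

```text
time: 12.9
eef_pos: [0.5455, 0.1396, 0.1239]
tcp_rot: [0.731, 0.683, -0.0, 0.0]
force: [0.0, 0.1, 0.4]
opening: 0.759
```

View pics/p6.png

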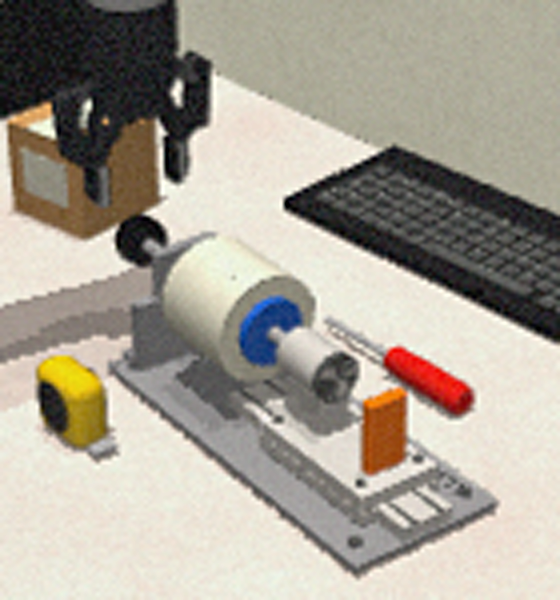

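Picture 6: fingertips at (95,195) and (175,172) lie either side of the knob at (140,240), and everything else is in place. Descending.

```bash
python3 -m jog '{"slide":[[0,0,-0.01],[0,0,-0.02],[0,0,-0.03],[0,0,-0.04],[0,0,-0.05],[0,0,-0.056],[0,0,-0.058],[0,0,-0.058]],"rot":[[0,0,0],[0,0,0],[0,0,0],[0,0,0],[0,0,0],[0,0,0],[0,0,0],[0,0,0]]}'; python3 -m jog '{"slide":[[0,0,0],[0,0,0],[0,0,0],[0,0,0],[0,0,0],[0,0,0],[0,0,0],[0,0,0]],"rot":[[0,0,0],[0,0,0],[0,0,0],[0,0,0],[0,0,0],[0,0,0],[0,0,0],[0,0,0]]}' 0.0; python3 -c "
from cell import env
s=env.get_state();print(s['eef_pos'],s['force'],s['torque'])"
```

```text
time: 14.0
eef_pos: [0.5456, 0.1398, 0.0663]
tcp_rot: [0.731, 0.683, 0.0, 0.0]
force: [-0.1, 0.1, -0.6]
opening: 0.761
time: 15.0
eef_pos: [0.5477, 0.1399, 0.0674]
tcp_rot: [0.731, 0.683, 0.002, 0.001]
force: [3.7, 0.1, 3.2]
opening: 0.454
[0.54770804 0.13990762 0.06741786] [3.74402211 0.06507919 3.24184751] [-0.10449973 -1.15736605 -0.17720824]
```

```bash
python3 -m jog '{"slide":[[0.001,0,0],[0.002,0,0.001],[0.002,-0.0004,0.001],[0.0019,-0.0008,0.001],[0.0019,-0.001,0.001],[0.0019,-0.001,0.001],[0.0019,-0.001,0.001],[0.0019,-0.001,0.001]],"rot":[[0,0,0],[0,0,0],[0,0,0],[0,0,0],[0,0,0],[0,0,0],[0,0,0],[0,0,0]]}'; cat > st.py <<'E'
from cell import env
import numpy as np
y=np.array([.0738,.9973,0]);F=[];P=[]
for _ in range(2):
    env.capture("top"); s=env.get_state(); F.append(s["force"]);P.append(s["eef_pos"])
print("Fy %.2f"%(np.mean(F,0)@y),np.mean(F,0).round(2),"pos along y mm %.2f"%(np.mean(P,0)@y*1e3),"t",s["time"])
E
python3 st.py
```

```text
time: 16.0
eef_pos: [0.5477, 0.1397, 0.0674]
tcp_rot: [0.73, 0.683, 0.0, -0.0]
force: [1.9, 3.6, 1.0]
opening: 0.449
Fy 3.94 [2.38 3.78 2.06] pos along y mm 179.73 t 16.1
```

```bash
python3 -m jog '{"slide":[[0,-0.0003,0],[0,-0.0006,0],[-0.0001,-0.0008,0],[-0.0001,-0.0008,0],[-0.0001,-0.0008,0],[-0.0001,-0.0008,0],[-0.0001,-0.0008,0],[-0.0001,-0.0008,0]],"rot":[[0,0,0],[0,0,0],[0,0,0],[0,0,0],[0,0,0],[0,0,0],[0,0,0],[0,0,0]]}'; python3 st.py
python3 -m jog '{"slide":[[0,0.0006,0],[0.0001,0.0012,0],[0.0002,0.0018,0],[0.0002,0.0024,0],[0.0002,0.003,0],[0.0002,0.0033,0],[0.0002,0.0033,0],[0.0002,0.0033,0]],"rot":[[0,0,0],[0,0,0],[0,0,0],[0,0,0],[0,0,0],[0,0,0],[0,0,0],[0,0,0]]}'; python3 st.py
```

```text
time: 17.1
eef_pos: [0.5477, 0.1396, 0.0674]
tcp_rot: [0.73, 0.683, 0.001, -0.0]
force: [2.9, 6.7, 2.0]
opening: 0.447
Fy 6.69 [2.88 6.5  1.15] pos along y mm 179.62 t 17.2
time: 18.2
eef_pos: [0.5478, 0.1411, 0.0674]
tcp_rot: [0.731, 0.683, 0.0, 0.0]
force: [3.5, -1.3, 4.9]
opening: 0.452
Fy -1.69 [ 3.01 -1.91  4.18] pos along y mm 181.25 t 18.3
```

```bash
python3 -m jog '{"slide":[[0,0.0003,0],[0,0.0006,0],[0.0001,0.001,0],[0.0001,0.001,0],[0.0001,0.001,0],[0.0001,0.001,0],[0.0001,0.001,0],[0.0001,0.001,0]],"rot":[[0,0,0],[0,0,0],[0,0,0],[0,0,0],[0,0,0],[0,0,0],[0,0,0],[0,0,0]]}'; python3 st.py
```

```text
time: 19.3
eef_pos: [0.5478, 0.142, 0.0674]
tcp_rot: [0.731, 0.683, -0.0, 0.0]
force: [3.2, -3.5, 4.5]
opening: 0.449
Fy -2.82 [ 4.56 -3.16  4.91] pos along y mm 181.97 t 19.4
```

```bash
python3 -m jog '{"slide":[[0,0.0003,0],[0,0.0006,0],[0.0001,0.001,0],[0.0001,0.001,0],[0.0001,0.001,0],[0.0001,0.001,0],[0.0001,0.001,0],[0.0001,0.001,0]],"rot":[[0,0,0],[0,0,0],[0,0,0],[0,0,0],[0,0,0],[0,0,0],[0,0,0],[0,0,0]]}'; python3 st.py
```

```text
time: 20.4
eef_pos: [0.5478, 0.1419, 0.0674]
tcp_rot: [0.731, 0.683, -0.0, 0.001]
force: [3.8, -5.7, 6.0]
opening: 0.451
Fy -5.31 [ 3.86 -5.61  5.18] pos along y mm 181.99 t 20.5
```

```bash
python3 -m jog '{"slide":[[0,-0.0006,0],[0,-0.0012,0],[-0.0001,-0.0018,0],[-0.0001,-0.0018,0],[-0.0001,-0.0018,0],[-0.0001,-0.0018,0],[-0.0001,-0.0018,0],[-0.0001,-0.0018,0]],"rot":[[0,0,0],[0,0,0],[0,0,0],[0,0,0],[0,0,0],[0,0,0],[0,0,0],[0,0,0]]}'; python3 st.py
python3 -m jog '{"slide":[[0,0,0],[0,0,0],[0,0,0],[0,0,0.01],[0,0,0.03],[0,0,0.06],[0,0,0.09],[0,0,0.12]],"rot":[[0,0,0],[0,0,0],[0,0,0],[0,0,0],[0,0,0],[0,0,0],[0,0,0],[0,0,0]]}' 0.065; python3 st.py
```

```text
time: 21.5
eef_pos: [0.5478, 0.1419, 0.0674]
tcp_rot: [0.731, 0.683, 0.0, -0.0]
force: [5.0, 0.1, 5.2]
opening: 0.446
Fy 0.92 [4.05 0.63 5.27] pos along y mm 181.96 t 21.6
time: 22.6
eef_pos: [0.5478, 0.1414, 0.1898]
tcp_rot: [0.731, 0.683, 0.001, 0.0]
force: [0.3, 1.3, -0.1]
opening: 0.763
Fy 0.23 [1.53 0.12 1.7 ] pos along y mm 181.60 t 22.7
```

```bash
python3 -m jog '{"slide":[[-0.003,-0.03,0],[-0.006,-0.07,0],[-0.01,-0.11,0],[-0.014,-0.15,0],[-0.018,-0.19,0],[-0.022,-0.235,0],[-0.025,-0.28,0],[-0.028,-0.32,0]],"rot":[[0,0,10],[0,0,20],[0,0,30],[0,0,40],[0,0,50],[0,0,60],[0,0,70],[0,0,80]]}' 0.045
python3 -m jog '{"slide":[[0,0,0],[0,0,0],[0,0,-0.02],[0,0,-0.05],[0,0,-0.08],[0,0,-0.105],[0,0,-0.12],[0,0,-0.12]],"rot":[[0,0,5],[0,0,9.8],[0,0,9.8],[0,0,9.8],[0,0,9.8],[0,0,9.8],[0,0,9.8],[0,0,9.8]]}'; python3 st.py
```

```text
time: 23.7
eef_pos: [0.5192, -0.1803, 0.1879]
tcp_rot: [0.118, 0.993, -0.0, 0.0]
force: [-0.3, -0.6, -0.2]
opening: 0.526
time: 24.7
eef_pos: [0.5191, -0.1784, 0.0669]
tcp_rot: [0.036, 0.999, 0.0, -0.001]
force: [-0.8, -0.3, 1.5]
opening: 0.525
Fy -0.78 [ 0.06 -0.79  0.26] pos along y mm -139.81 t 24.8
```

```bash
python3 -m jog '{"slide":[[0,-0.0008,0],[0,-0.0008,0],[0,-0.0008,0],[0,-0.0008,0],[0,-0.0008,0],[0,-0.0008,0],[0,-0.0008,0],[0,-0.0008,0]],"rot":[[0,0,0],[0,0,0],[0,0,0],[0,0,0],[0,0,0],[0,0,0],[0,0,0],[0,0,0]]}' 0.0; python3 st.py
python3 -m jog '{"slide":[[0,-0.001,0],[-0.0001,-0.002,0],[-0.0002,-0.003,0],[-0.0003,-0.0038,0],[-0.0003,-0.0042,0],[-0.0003,-0.0045,0],[-0.0003,-0.0045,0],[-0.0003,-0.0045,0]],"rot":[[0,0,0],[0,0,0],[0,0,0],[0,0,0],[0,0,0],[0,0,0],[0,0,0],[0,0,0]]}'; python3 st.py
```

```text
time: 25.8
eef_pos: [0.5201, -0.1793, 0.0682]
tcp_rot: [0.036, 0.999, 0.0, 0.001]
force: [-0.7, 1.8, 5.7]
opening: 0.128
Fy 0.32 [-1.39  0.42  6.13] pos along y mm -140.43 t 25.9
time: 26.9
eef_pos: [0.52, -0.1803, 0.0682]
tcp_rot: [0.035, 0.999, 0.002, 0.0]
force: [-2.3, 10.9, 10.0]
opening: 0.126
Fy 10.29 [-2.49 10.5  11.47] pos along y mm -141.40 t 27.0
```

```bash
python3 -m jog '{"slide":[[0,0.001,0],[0.0001,0.002,0],[0.0002,0.003,0],[0.0003,0.0036,0],[0.0003,0.0036,0],[0.0003,0.0036,0],[0.0003,0.0036,0],[0.0003,0.0036,0]],"rot":[[0,0,0],[0,0,0],[0,0,0],[0,0,0],[0,0,0],[0,0,0],[0,0,0],[0,0,0]]}'; python3 st.py
```

```text
time: 28.0
eef_pos: [0.5201, -0.1803, 0.0682]
tcp_rot: [0.036, 0.999, 0.0, 0.001]
force: [-1.1, 0.5, 7.0]
opening: 0.129
Fy 0.91 [-1.65  1.03  6.5 ] pos along y mm -141.39 t 28.1
```

```bash
python3 -m jog '{"slide":[[0,0,0],[0,0,0],[0,0,0],[0,0,0.01],[0,0,0.03],[0,0,0.06],[0,0,0.09],[0,0,0.12]],"rot":[[0,0,0],[0,0,0],[0,0,0],[0,0,0],[0,0,0],[0,0,0],[0,0,0],[0,0,0]]}' 0.04
python3 -m jog '{"slide":[[0.003,0.03,0],[0.006,0.07,0],[0.01,0.11,0],[0.013,0.15,0],[0.016,0.19,0],[0.019,0.23,0],[0.023,0.28,0],[0.0275,0.3215,0]],"rot":[[0,0,-10],[0,0,-20],[0,0,-30],[0,0,-40],[0,0,-50],[0,0,-60],[0,0,-70],[0,0,-80]]}' 0.065
python3 -m jog '{"slide":[[0,0,0],[0,0,0],[0,0,-0.02],[0,0,-0.04],[0,0,-0.055],[0,0,-0.065],[0,0,-0.07],[0,0,-0.07]],"rot":[[0,0,-5],[0,0,-9.8],[0,0,-9.8],[0,0,-9.8],[0,0,-9.8],[0,0,-9.8],[0,0,-9.8],[0,0,-9.8]]}'; python3 st.py
```

```text
time: 29.1
eef_pos: [0.5196, -0.1802, 0.1889]
tcp_rot: [0.036, 0.999, -0.0, 0.0]
force: [-0.7, 0.8, 0.3]
opening: 0.471
time: 30.1
eef_pos: [0.5471, 0.1435, 0.188]
tcp_rot: [0.671, 0.741, 0.0, -0.0]
force: [0.8, -0.8, 0.1]
opening: 0.762
time: 31.1
eef_pos: [0.5472, 0.1413, 0.1173]
tcp_rot: [0.731, 0.683, -0.0, 0.0]
force: [0.7, 0.2, -0.0]
opening: 0.758
Fy 0.35 [0.01 0.35 0.24] pos along y mm 181.37 t 31.2
```

```bash
python3 -m jog '{"slide":[[0,0,-0.01],[0,0,-0.02],[0,0,-0.03],[0,0,-0.04],[0,0,-0.047],[0.0005,0,-0.051],[0.0005,0,-0.051],[0.0005,0,-0.051]],"rot":[[0,0,0],[0,0,0],[0,0,0],[0,0,0],[0,0,0],[0,0,0],[0,0,0],[0,0,0]]}'; python3 -m jog '{"slide":[[0,0,0],[0,0,0],[0,0,0],[0,0,0],[0,0,0],[0,0,0],[0,0,0],[0,0,0]],"rot":[[0,0,0],[0,0,0],[0,0,0],[0,0,0],[0,0,0],[0,0,0],[0,0,0],[0,0,0]]}' 0.0; python3 st.py
```

```text
time: 32.2
eef_pos: [0.5479, 0.1414, 0.0666]
tcp_rot: [0.731, 0.683, 0.0, 0.0]
force: [-0.8, -0.7, 0.6]
opening: 0.761
time: 33.2
eef_pos: [0.5479, 0.1415, 0.0668]
tcp_rot: [0.731, 0.683, 0.0, 0.0]
force: [-1.7, -0.3, 6.3]
opening: 0.454
Fy 0.06 [-2.14  0.22  5.55] pos along y mm 181.53 t 33.3
```

```bash
python3 -m jog '{"slide":[[0,-0.0006,0],[-0.0001,-0.0012,0],[-0.0002,-0.0018,0],[-0.0002,-0.0024,0],[-0.0002,-0.003,0],[-0.0002,-0.003,0],[-0.0002,-0.003,0],[-0.0002,-0.003,0]],"rot":[[0,0,0],[0,0,0],[0,0,0],[0,0,0],[0,0,0],[0,0,0],[0,0,0],[0,0,0]]}'; python3 st.py
python3 -m jog '{"slide":[[0,-0.0003,0],[0,-0.0006,0],[-0.0001,-0.001,0],[-0.0001,-0.001,0],[-0.0001,-0.001,0],[-0.0001,-0.001,0],[-0.0001,-0.001,0],[-0.0001,-0.001,0]],"rot":[[0,0,0],[0,0,0],[0,0,0],[0,0,0],[0,0,0],[0,0,0],[0,0,0],[0,0,0]]}'; python3 st.py
```

```text
time: 34.3
eef_pos: [0.5477, 0.139, 0.0668]
tcp_rot: [0.731, 0.683, 0.001, -0.0]
force: [-2.0, 0.8, 6.1]
opening: 0.448
Fy 0.73 [-1.51  0.84  6.07] pos along y mm 179.03 t 34.4
time: 35.4
eef_pos: [0.5476, 0.1384, 0.0668]
tcp_rot: [0.73, 0.683, 0.001, -0.0]
force: [-0.9, 3.7, 5.4]
opening: 0.453
Fy 2.47 [-1.2   2.57  5.76] pos along y mm 178.46 t 35.5
```

```bash
python3 -m jog '{"slide":[[0,-0.0003,0],[0,-0.0006,0],[-0.0001,-0.001,0],[-0.0001,-0.001,0],[-0.0001,-0.001,0],[-0.0001,-0.001,0],[-0.0001,-0.001,0],[-0.0001,-0.001,0]],"rot":[[0,0,0],[0,0,0],[0,0,0],[0,0,0],[0,0,0],[0,0,0],[0,0,0],[0,0,0]]}'; python3 st.py
```

```text
time: 36.5
eef_pos: [0.5476, 0.1382, 0.0668]
tcp_rot: [0.73, 0.683, 0.001, -0.001]
force: [-1.0, 5.7, 6.6]
opening: 0.452
Fy 5.34 [-0.21  5.37  5.52] pos along y mm 178.29 t 36.6
```

```bash
python3 -m jog '{"slide":[[0,0.0008,0],[0.0001,0.0016,0],[0.0002,0.0024,0],[0.0003,0.0032,0],[0.0003,0.004,0],[0.0004,0.005,0],[0.0004,0.005,0],[0.0004,0.005,0]],"rot":[[0,0,0],[0,0,0],[0,0,0],[0,0,0],[0,0,0],[0,0,0],[0,0,0],[0,0,0]]}'; python3 st.py
python3 -m jog '{"slide":[[0,0.0003,0],[0,0.0006,0],[0.0001,0.001,0],[0.0001,0.001,0],[0.0001,0.001,0],[0.0001,0.001,0],[0.0001,0.001,0],[0.0001,0.001,0]],"rot":[[0,0,0],[0,0,0],[0,0,0],[0,0,0],[0,0,0],[0,0,0],[0,0,0],[0,0,0]]}'; python3 st.py
```

```text
time: 37.6
eef_pos: [0.5478, 0.1409, 0.0668]
tcp_rot: [0.731, 0.683, 0.0, 0.0]
force: [-2.4, -0.9, 5.7]
opening: 0.45
Fy -0.82 [-1.71 -0.7   6.63] pos along y mm 180.98 t 37.7
time: 38.7
eef_pos: [0.5479, 0.1415, 0.0668]
tcp_rot: [0.731, 0.683, -0.0, 0.0]
force: [-1.9, -1.0, 7.5]
opening: 0.452
Fy -2.29 [-2.93 -2.08  7.09] pos along y mm 181.54 t 38.8
```

```bash
python3 -m jog '{"slide":[[0,0.0003,0],[0,0.0006,0],[0.0001,0.001,0],[0.0001,0.001,0],[0.0001,0.001,0],[0.0001,0.001,0],[0.0001,0.001,0],[0.0001,0.001,0]],"rot":[[0,0,0],[0,0,0],[0,0,0],[0,0,0],[0,0,0],[0,0,0],[0,0,0],[0,0,0]]}'; python3 st.py
```

```text
time: 39.8
eef_pos: [0.5479, 0.1415, 0.0668]
tcp_rot: [0.731, 0.682, -0.0, 0.001]
force: [-2.7, -4.3, 7.8]
opening: 0.449
Fy -4.64 [-2.61 -4.46  7.76] pos along y mm 181.57 t 39.9
```

```bash
python3 -m jog '{"slide":[[0,-0.0005,0],[0,-0.001,0],[-0.0001,-0.0015,0],[-0.0001,-0.0015,0],[-0.0001,-0.0015,0],[-0.0001,-0.0015,0],[-0.0001,-0.0015,0],[-0.0001,-0.0015,0]],"rot":[[0,0,0],[0,0,0],[0,0,0],[0,0,0],[0,0,0],[0,0,0],[0,0,0],[0,0,0]]}'; python3 st.py
python3 -m jog '{"slide":[[0,0,0],[0,0,0],[0,0,0],[0,0,0],[0,0,0.02],[0,0,0.05],[0,0,0.09],[0,0,0.13]],"rot":[[0,0,0],[0,0,0],[0,0,0],[0,0,0],[0,0,0],[0,0,0],[0,0,0],[0,0,0]]}' 0.065; python3 st.py
python3 meas.py; python3 - <<'E'
from cell import env
import cv2,numpy as np
b=env.capture("side")[100:280,220:420,::-1]
cv2.imwrite("pics/p8.png",np.clip(cv2.resize(b,(660,594),interpolation=2)*1.5,0,255).astype(np.uint8))
E
```

```text
time: 40.9
eef_pos: [0.5479, 0.1415, 0.0668]
tcp_rot: [0.731, 0.683, 0.0, 0.0]
force: [-2.1, 0.1, 6.8]
opening: 0.451
Fy -1.07 [-2.34 -0.9   7.37] pos along y mm 181.53 t 41.0
time: 42.0
eef_pos: [0.5478, 0.1415, 0.1988]
tcp_rot: [0.731, 0.683, 0.0, 0.0]
force: [0.4, -0.1, -0.0]
opening: 0.76
Fy -0.38 [ 1.54 -0.5   2.52] pos along y mm 181.78 t 42.1
knob moved mm top 6.44 side 4.02 (-2.625, -0.25, 0.622) (-0.875, -0.375, 0.945)
TCP along y mm 334.93 force [-0.3 -0.3 -1.5] t 42.4 open 0.7585387542245602
```

View pics/p8.png

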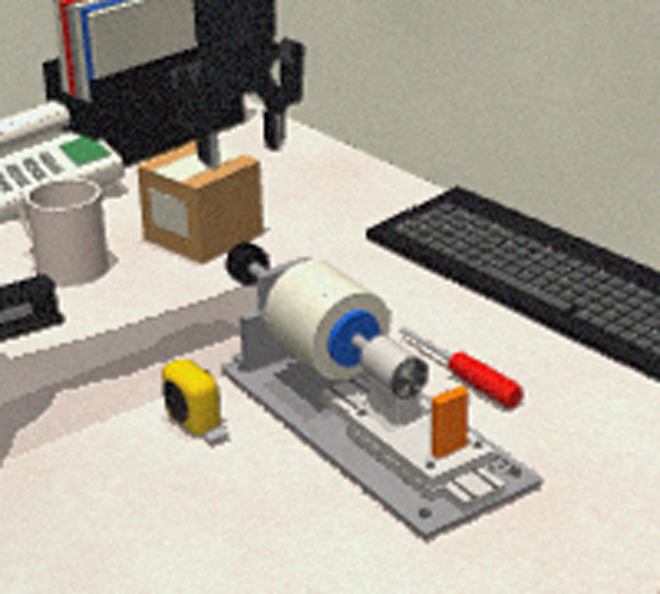

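The last picture shows the gripper well clear above the knob at (247,263), with the carriage and the bystanders in place. Handing in.

```bash
python3 -c "
from cell import env
print(env.finish_job(), env.get_state()['time'])"
```

```text
the job is handed in; nothing more can be done
the job is handed in; nothing more can be done
```

The job is handed in with about 3 mm of end float left on the spindle, at about 42 s of the 72 s allowed.

- **Carriage:** I slid it in about 12.8 mm by the lug and let go. A first feel of the knob gave only about 2.1 mm of float, so I went back and eased the carriage out 0.96 mm, then let go again.
- **Final feel:** I pushed the spindle in until it rested on the inner stop at about 5.3 N, then pulled it out to the outer stop at about 4.6 N. The travel was 3.28 mm under load, so roughly 3.0 mm of free float. I eased the load off before letting go.
- **Forces:** The highest reading at the knob was about 6.7 N, on the first feel. That is below the 11 N that would shove the carriage and the 20 N stop limit. Forces were only read at the end of each step, so brief peaks in between were not seen.
- **Last picture:** The gripper is clear of everything, and the bystanders in view have not moved; the calculator and spare roll were outside that crop, and the arm never went near them.
- **Checks that disagreed:** The two cameras gave different total knob movement (6.4 mm from the top, 4.0 mm from the side). The top match was poor because the gripper partly covered the knob, so I relied on the felt travel.

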